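# Shut and latch the drawer with the key fob

## Robot

A 6-joint arm with a two-finger parallel gripper is mounted at the origin on the work surface. World frame = base frame: x ahead of the robot, y to its left, z up, the work surface at z = 0. Lengths are in m, angles in rad, forces in N, time in s.
With the tool pointing down it reaches from about 0.35 to 0.925 m from the base axis. Payload 6.4 kg.
Tool frame: the origin (TCP) lies on the centre line of the jaws, within the pads' length; the fingertips stand 14 mm ahead of it and the grasp point (between the pads) lies 5 mm behind it; z points along the fingers, y is the line along which they close (so a half turn about z gives the same grasp; the last joint's range is limited). The gripper opens to 85 mm and grips with 20 to 120 N. Pads are 22 mm wide; open, the fingers measure 114 mm over their backs; the gripper's body (76 mm by 85 mm) begins 54 mm behind the grasp point. The pads swing forward as they close: fully open they stand 13 mm farther back than shut.
Start: joints at [0.931, 0.245, 1.558, -0, 1.339, -0.174], TCP at [0.292, 0.581, 0.245] pointing down, gripper open.
Joint ranges: [-3.13, 3.13], [-1.02, 2.26], [0.13, 2.54], [-0.95, 4.09], [0.21, 2.88], [-2.74, 2.74]. Speed limits (rad/s): [2.57, 2.57, 3.14, 3.14, 3.14, 3.14].

## Interface

Orientations are given as [roll, pitch, yaw] about the fixed x, y, z axes, in that order (R = Rz(yaw) Ry(pitch) Rx(roll)).
In Python, from plant import state, capture, camera_params, hand_in gives the robot as it stands.
- The arm moves only by the shell command python3 -m jog 'ROWS'. ROWS is JSON, a list of rows, each a list of 7 numbers: the shift along the tool's x, y, z in m, then the turn, a rotation vector about the tool's x, y, z in units of 6 degrees (1.0 is 6 degrees), then the opening, from 0 (shut) to 1 (fully open). In form: [[x, y, z, ax, ay, az, claw], ...]. A call has 1 to 5 rows; each row shifts and turns the commanded pose from where the row before left it, along the tool's axes as they then stand; what a row does not reach is not made up. A row lasts 1/12 s, in which the tool goes at most 41.7 mm and 7.16 degrees, less where a joint would pass 70% of its speed; a pose out of reach is approached as far as the arm can. A call is refused whole if a number of a shift passes 0.0417 or a number of a turn 1, either way. A call with a gripper value outside its range is refused whole. The fingers move at their own pace and stop on an object; the grip force is fixed at half the most. Time passes only in rows, so rows that do not move let the fingers close. It gives the time, the measured TCP pose, the force, the opening and the grip force at its end, in the units of the state.
- state(): the state, without advancing time (a new reading comes with each control period).
- capture(name): name is "scene" or "side" or "wrist"; returns the picture (480x640x3 uint8, red, green, blue); there is no depth.
- camera_params(name): a dict with "fx", "fy", "cx", "cy" (pixels), "R" (3x3) and "t" (3): a world point X has camera coordinates R X + t. Camera axes: x right, y down, z forward; pixel columns grow to the right and rows downward; lengths in m; the calibration is good to about 2 mm. A picture is of the moment at which its call begins: read the wrist's pose just before it. camera_params takes no time and is no camera call; for the wrist camera it gives the pose at the moment of the call.
- hand_in(): hands the job in; it is judged then, once.
The state is a dict: "t": time; "joint_pos": joint angles; "joint_velocities": joint speeds; "effort": joint torques, N m; "ee_pos": TCP position; "tool_rot": TCP orientation; "contact_force": force on the tool from outside, world axes, zero at the start; "wrist_torque": the same for the moment, N m; "finger_gap": opening from 0.0 (shut) to 1.0 (fully open); "grip_force": force on a finger pad.
Only numpy, scipy, OpenCV 4.12 (cv2) and the standard library are available. Lean on these libraries where they do the work, as an engineer would, in place of code of your own. Each camera call takes 0.05 s, during which the arm holds its last target. There are 200 camera calls.

## Task

Push the drawer with the key fob in it fully shut, then push the steel latch on top of the chest all the way across in front of that drawer, so that it cannot be pulled open. Leave the torch's drawer open just as it is, and do not touch or lift the fob, the torch or anything else standing around.

Things in the scene. Friction and masses are not known exactly. Their poses are not given: they have to be found in the camera images.
- chest: dark wooden chest fixed on the console, 160 deep (x) x 290 wide (y) x 95 high (mm). Origin: centre of its underside. x axis from front to back (away from the robot, yaw up to 0.22 rad), y to its left seen from the robot. Front face at x = -80. Two drawers, fronts flush with it when shut, centred at y = +80 (left) and -80 (right), 50 post between; both start 75 to 105 open.
- drawer_left (a joint): opening of the left drawer in m: 0 fully shut (stop), 0.12 fully open. It slides along the chest's x axis, stays where it is left, and takes about 2 N to push. Front 106 wide, 12 thick, from 17 to 81 above the console; inside floor 23 above it, side walls up to 60.
- drawer_right (a joint): the same for the right drawer
- drawer_left_knob (a point): centre of the outer face of the left drawer's steel knob (16 dia, standing 14 out from the drawer front, 55 above the console, in the middle of the front's width); moves with the drawer
- drawer_right_knob (a point): the same for the right drawer
- latch (a joint): position of the latch in m along the chest's y axis: about 0 (within 0.005) at the start, over the middle post and clear of both drawers; +0.05 = left end stop, its tongue in front of the left drawer; -0.05 = right end stop, in front of the right drawer. Stays where it is left; takes about 2 N to push.
- latch_tab (a point): top centre of the latch's steel tab, on the chest's top: 24 wide (chest y) x 18 (x), from 100 to 126 above the console, centre at x = -58 in the chest's frame, on a plate 40 wide. From the plate a tongue 40 wide hangs 3 to 6 in front of the chest's front, down to 66 above the console.
- fob: silver metal key fob with a small split ring, about 51 x 30 x 11 high, loose, lying flat in one of the two open drawers, in the part that stands out of the chest. Origin: centre of its underside.
- torch: small yellow plastic torch with a round press button, 80 long x 24 dia, loose, lying across the other open drawer. Origin: centre of its underside, long axis its x.
- canister: stainless steel canister with twist cap, 72 dia x 127 high; loose bystander beside the chest, on its left. Origin: centre of its underside.
- bowl: turquoise ceramic bowl, 110 dia x 50 high; loose bystander left of the open drawers. Origin: centre of its underside.
- wedge: wooden doorstop wedge, 120 x 38 x 32 high; loose bystander right of the open drawers. Origin: centre of its underside.
- case: soft grey spectacles case, 160 x 60 x 36 high; loose bystander beside the chest, on its right. Origin: centre of its underside.
- cologne: green glass cologne bottle, 52 dia x 150 high; loose bystander to the right, beyond the wedge. Origin: centre of its underside.
- candle: white ceramic candle cup, 64 dia x 50 high, standing on the rear of the chest's top (its underside 95 above the table); loose bystander. Origin: centre of its underside.
Mind the look-alikes: they are no part of the job. Leave any black or white look-alike of the torch alone.

How it is judged:
By the outcome, as a careful person would: the job done as asked, in the order asked, and still so for the second after the job is handed in, with the robot touching nothing.
It also fails if it takes over 42 s, if anything falls off the work surface, if the arm or the gripper's body presses on something with over 40 N, if the wrist force passes 120 N, or if a joint passes its speed limit or range.

## Working session

There is one attempt and no reset: what is moved stays moved. The work goes in short steps, Python scripts to look and compute and a shell command to move; the robot and the scene stay as the last step left them, time stands still between calls to the robot, and variables do not carry over. Pictures are saved under pics/ and viewed, at most 10 in all, crops included, and the job is handed in when it is done.

```bash
mkdir -p pics; ls
python3 - <<'E'
from plant import *
import cv2
for n in("scene","side"):
    cv2.imwrite(f"pics/{n}0.png",capture(n)[:,:,::-1]); p=camera_params(n); print(n,p)
s=state();print(s["t"],s["ee_pos"],s["tool_rot"],s["finger_gap"])
E
```

```text
pics
scene {'fx': 511.8943875627087, 'fy': 511.8943875627087, 'cx': 323.6378393214682, 'cy': 241.48821369125875, 'R': array([[ 0.8899246 ,  0.45592689,  0.0128404 ],
       [ 0.38537861, -0.73656716, -0.55583464],
       [-0.24396214,  0.49959934, -0.8311937 ]]), 't': array([-0.50832019, -0.16455089,  1.21290886])}
side {'fx': 578.2581736342668, 'fy': 578.2581736342668, 'cx': 315.51725463301983, 'cy': 248.6035789205327, 'R': array([[ 0.73643913, -0.67629809,  0.01668229],
       [-0.4335358 , -0.49073204, -0.75579678],
       [ 0.51933046,  0.54936596, -0.65459371]]), 't': array([-0.41668845,  0.32941954,  0.86095287])}
0.1 [0.29164731 0.58034951 0.24427079] [-3.13983757e+00 -3.03328551e-04  2.67579880e+00] 0.9980424232874225
```

View pics/scene0.png

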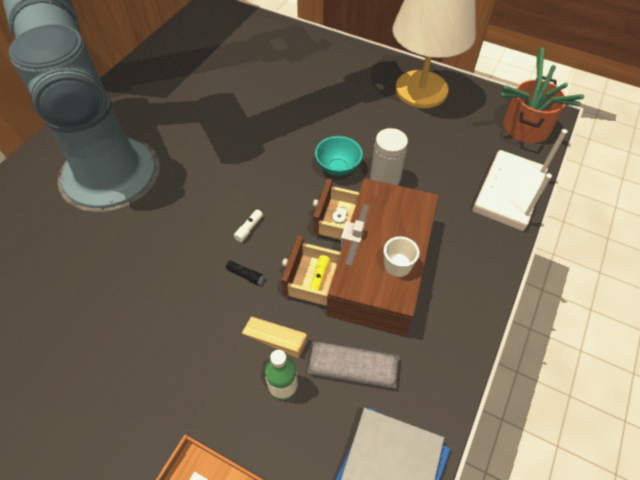

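View pics/side0.png

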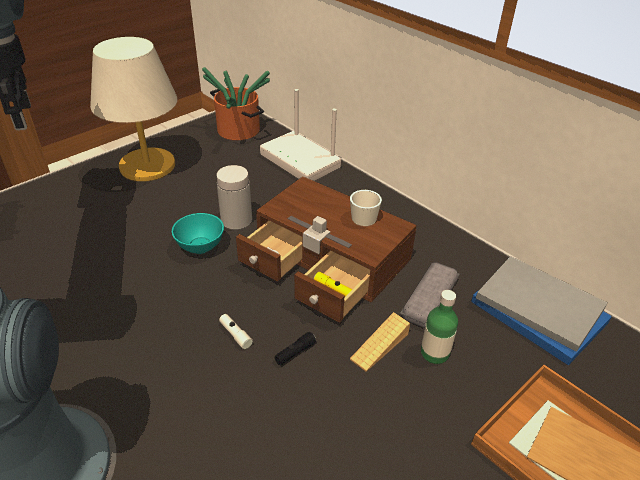

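The fob (silver, with ring) is at scene (340,215), in the left drawer. The yellow torch is at (319,271), in the right drawer. The black (245,272) and white (249,226) torches are look-alikes. The left knob is at side (253,260), the right one at (314,300), and the latch tab at side (319,224). Next, an enlarged crop of each view.

Run:
```python
import cv2
a=cv2.imread("pics/scene0.png")[170:340,270:450];b=cv2.imread("pics/side0.png")[165:330,225:425]
cv2.imwrite("pics/ca.png",cv2.resize(a,None,fx=3.5,fy=3.5,interpolation=cv2.INTER_CUBIC))
cv2.imwrite("pics/cb.png",cv2.resize(b,None,fx=3.5,fy=3.5,interpolation=cv2.INTER_CUBIC))
```

```text
(no output)
```

View pics/ca.png

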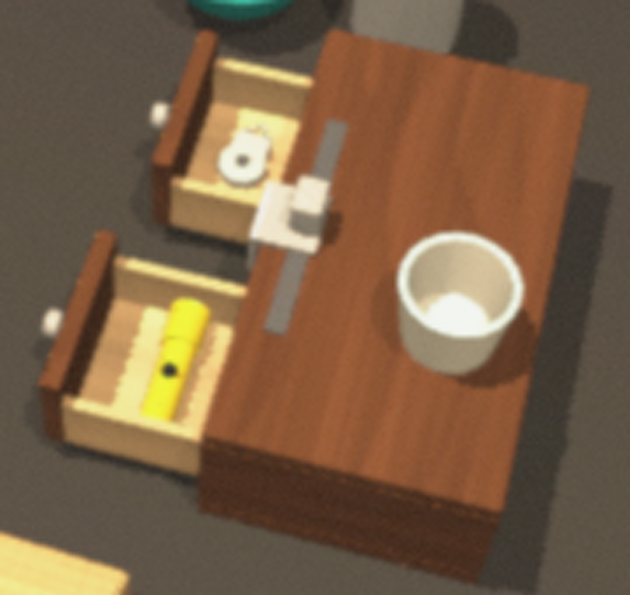

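View pics/cb.png

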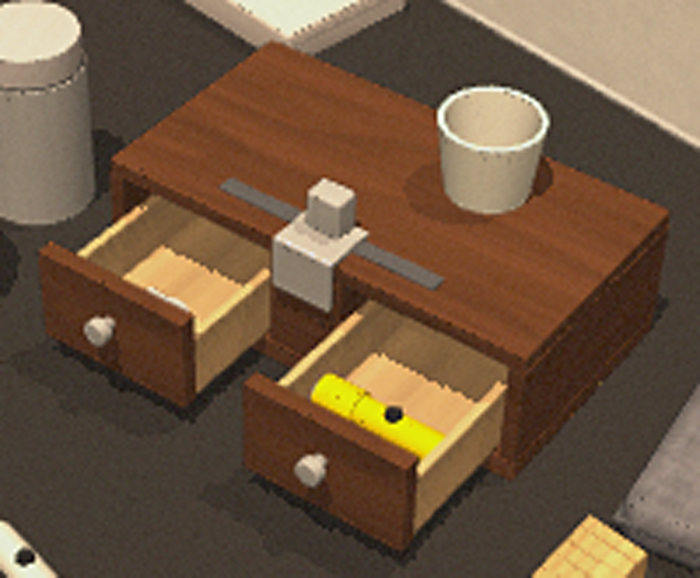

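Scene crop: the fob is at (243,158) in the left drawer, and the chest top corners are at about (332,30), (587,87), (500,510) and (210,438). Side crop: corners (115,160), (272,42), (668,213) and (518,357), left knob (97,330), tab top (332,190).

```bash
cat > h.py <<'E'
import numpy as np
from scipy.optimize import least_squares
from plant import *
P={n:camera_params(n) for n in("scene","side")}
def proj(n,X):
    p=P[n];c=np.atleast_2d(X)@p["R"].T+p["t"]
    return np.c_[p["fx"]*c[:,0]/c[:,2]+p["cx"],p["fy"]*c[:,1]/c[:,2]+p["cy"]]
def onplane(n,uv,z):
    p=P[n];d=p["R"].T@[(uv[0]-p["cx"])/p["fx"],(uv[1]-p["cy"])/p["fy"],1];o=-p["R"].T@p["t"]
    return o+d*(z-o[2])/d[2]
def W(q,L):
    c,s=np.cos(q[2]),np.sin(q[2]);L=np.atleast_2d(L).astype(float)
    return L@np.array([[c,s,0],[-s,c,0],[0,0,1]])+[q[0],q[1],0]
S=lambda u:np.array(u)/3.5+[270,170]-.36
D=lambda u:np.array(u)/3.5+[225,165]-.36
E
python3 - <<'E'
from h import *
C=np.array([[-.08,.145,.095],[.08,.145,.095],[.08,-.145,.095],[-.08,-.145,.095]])
a=S([(332,30),(587,87),(500,510),(210,438)]);b=D([(115,160),(272,42),(668,213),(518,357)])
f=lambda q:np.r_[(proj("scene",W(q,C))-a).ravel(),(proj("side",W(q,C))-b).ravel()]
r=least_squares(f,[.7,.1,0]);q=r.x;print("chest",q.round(4),r.fun.round(1))
def loc(X):
    c,s=np.cos(q[2]),np.sin(q[2]);d=X-[q[0],q[1],0];return np.array([c*d[0]+s*d[1],-s*d[0]+c*d[1],d[2]]).round(4)
for n,T,u,z in(("side",D,(97,330),.055),("side",D,(312,470),.055),("scene",S,(158,114),.055),("side",D,(332,190),.126),("scene",S,(313,190),.126)):
    X=onplane(n,T(u),z);print(n,X.round(4),loc(X))
for u,z in((S((243,158)),.034),((390,135),.127),((339,145),.05)):
    X=onplane("scene",u,z);print(X.round(3),loc(X))
E
```

```text
chest [0.6756 0.0616 0.1957] [-0.9 -1.   0.9 -0.6  0.7  0.4 -3.  -1.5 -1.6 -1.1  0.3 -1.5  1.4 -1.4
  2.5  0.2]
side [0.4946 0.1081 0.055 ] [-0.1685  0.0809  0.055 ]
side [ 0.5113 -0.0533  0.055 ] [-0.1835 -0.0807  0.055 ]
scene [0.4937 0.108  0.055 ] [-0.1694  0.081   0.055 ]
side [0.6183 0.0488 0.126 ] [-0.0587 -0.0014  0.126 ]
scene [0.6195 0.0514 0.126 ] [-0.057   0.0009  0.126 ]
[0.549 0.117 0.034] [-0.1139  0.0786  0.034 ]
[0.579 0.299 0.127] [-0.0488  0.2513  0.127 ]
[0.463 0.289 0.05 ] [-0.1643  0.2643  0.05  ]
```

Chest pose is (0.676, 0.062) with yaw 0.196. The knobs land at chest y = ±0.081 and the tab at (-0.058, 0), which match the given geometry. The left drawer is about 75 mm open. I'll turn the tool so its x is along chest -x, shut the gripper and print the transfer.

```bash
python3 -m jog '[[0,0,0,0,0,-0.9,0],[0,0,0,0,0,-0.9,0],[0,0,0,0,0,-0.9,0],[0,0,0,0,0,-0.9,0],[0,0,0,0,0,-0.9,0]]'; python3 -m jog '[[0,0,0,0,0,-0.9,0],[0,0,0,0,0,-0.9,0],[0,0,0,0,0,0,0],[0,0,0,0,0,0,0]]'
cat >> h.py <<'E'
q=[.6756,.0616,.1957]
from scipy.spatial.transform import Rotation as R
def togo(L):
    s=state();Rt=R.from_euler("xyz",s["tool_rot"]).as_matrix();t=W(q,L)[0]
    c,n=np.cos(q[2]),np.sin(q[2]);d=s["ee_pos"]-[q[0],q[1],0]
    print("t",round(s["t"],2),"chest-frame tcp",np.round([c*d[0]+n*d[1],-n*d[0]+c*d[1],d[2]],4),"togo tool",(Rt.T@(t-s["ee_pos"])).round(4),"rot",np.round(s["tool_rot"],3),"F",np.round(s["contact_force"],1),"gap",round(s["finger_gap"],2),"j6",round(s["joint_pos"][5],2))
E
python3 -c "
from h import *
togo([-.22,.081,.24]);print(onplane('scene',(249,226),.012))"
```

```text
t: 0.52
ee_pos: [0.2918, 0.5805, 0.2446]
tool_rot: [-3.141, -0.001, -3.131]
contact_force: [-0.1, 0.4, -0.2]
finger_gap: 0.3
grip_force: 0.0
t: 0.85
ee_pos: [0.2918, 0.5806, 0.2448]
tool_rot: [-3.141, -0.001, -2.95]
contact_force: [-0.3, 0.2, 0.5]
finger_gap: 0.001
grip_force: 0.0
t 0.85 chest-frame tcp [-0.2756  0.5837  0.2448] togo tool [-0.0577 -0.5024  0.005 ] rot [-3.141e+00 -1.000e-03 -2.950e+00] F [-0.3  0.2  0.5] gap 0.0 j6 -0.83
[0.38146269 0.01298449 0.012     ]
```

```bash
python3 -m jog '[[-0.004,-0.0335,0,0,0,0,0],[-0.004,-0.0335,0,0,0,0,0],[-0.004,-0.0335,0,0,0,0,0],[-0.004,-0.0335,0,0,0,0,0],[-0.004,-0.0335,0,0,0,0,0]]' >/dev/null; python3 -m jog '[[-0.004,-0.0335,0,0,0,0,0],[-0.004,-0.0335,0,0,0,0,0],[-0.004,-0.0335,0,0,0,0,0],[-0.004,-0.0335,0,0,0,0,0],[-0.004,-0.0335,0,0,0,0,0]]'>/dev/null; python3 -m jog '[[-0.004,-0.0335,0,0,0,0,0],[-0.004,-0.0335,0,0,0,0,0],[-0.004,-0.0335,0,0,0,0,0],[-0.004,-0.0335,0,0,0,0,0],[0,-0.0335,0,0,0,0,0]]'>/dev/null
python3 -m jog '[[0,0,0.02,0,0,0,0],[0,0,0.02,0,0,0,0],[0,0,0.02,0,0,0,0],[0,0,0,0,0,0,0],[0,0,0,0,0,0,0]]'
python3 -c "
from h import *
togo([-.22,.081,.062])"
```

```text
t: 2.52
ee_pos: [0.443, 0.0985, 0.1846]
tool_rot: [3.141, -0.002, -2.949]
contact_force: [0.2, -0.5, -0.2]
finger_gap: -0.002
grip_force: 0.0
t 2.52 chest-frame tcp [-0.221   0.0814  0.1846] togo tool [-0.0013 -0.0004  0.1226] rot [ 3.141e+00 -2.000e-03 -2.949e+00] F [ 0.2 -0.5 -0.2] gap -0.0 j6 -1.8
```

```bash
python3 -m jog '[[0,0,0.025,0,0,0,0],[0,0,0.025,0,0,0,0],[0,0,0.025,0,0,0,0],[0,0,0.025,0,0,0,0],[0,0,0.025,0,0,0,0]]'>/dev/null; python3 -m jog '[[-0.006,0,0,0,0,0,0],[-0.006,0,0,0,0,0,0],[-0.006,0,0,0,0,0,0],[-0.006,0,0,0,0,0,0],[-0.006,0,0,0,0,0,0]]'
python3 -m jog '[[-0.005,0,0,0,0,0,0],[-0.005,0,0,0,0,0,0],[-0.005,0,0,0,0,0,0],[-0.005,0,0,0,0,0,0],[-0.005,0,0,0,0,0,0]]'
python3 -c "
from h import *
import cv2
togo([-.105,.081,.058]);cv2.imwrite('pics/side1.png',cv2.resize(capture('side')[150:350,200:440,::-1],None,fx=2.5,fy=2.5))"
```

```text
t: 3.35
ee_pos: [0.4756, 0.1044, 0.0624]
tool_rot: [-3.141, 0.004, -2.948]
contact_force: [0.7, -0.0, -0.4]
finger_gap: -0.003
grip_force: 0.0
t: 3.77
ee_pos: [0.4979, 0.1092, 0.0602]
tool_rot: [3.141, -0.001, -2.948]
contact_force: [-2.3, -0.4, 1.9]
finger_gap: 0.002
grip_force: 0.9
t 3.77 chest-frame tcp [-0.165   0.0812  0.0602] togo tool [-0.06   -0.0001  0.0022] rot [ 3.141e+00 -1.000e-03 -2.948e+00] F [-2.3 -0.4  1.9] gap 0.0 j6 -1.77
```

View pics/side1.png

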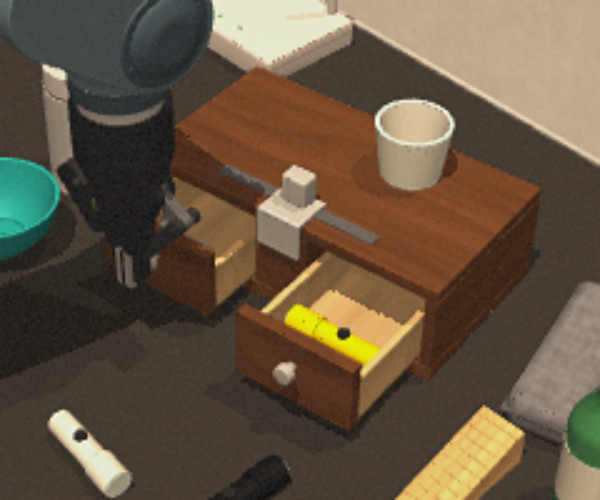

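The fingers are on the left knob and pushing at about 2.3 N, with the drawer starting to move. The latch is still central and everything is clear. I'll continue about 55 mm, then creep to the stop.

```bash
python3 -m jog '[[-0.006,0,0,0,0,0,0],[-0.006,0,0,0,0,0,0],[-0.006,0,0,0,0,0,0],[-0.006,0,0,0,0,0,0],[-0.006,0,0,0,0,0,0]]'
python3 -m jog '[[-0.005,0,0,0,0,0,0],[-0.005,0,0,0,0,0,0],[-0.004,0,0,0,0,0,0],[-0.004,0,0,0,0,0,0],[-0.003,0,0,0,0,0,0]]'
python3 -c "
from h import *
togo([-.105,.081,.058])"
```

```text
t: 4.23
ee_pos: [0.5274, 0.1151, 0.06]
tool_rot: [3.141, -0.001, -2.948]
contact_force: [-1.3, -0.2, -0.8]
finger_gap: 0.002
grip_force: 0.9
t: 4.65
ee_pos: [0.5481, 0.119, 0.0602]
tool_rot: [3.142, -0.0, -2.948]
contact_force: [-0.6, -0.3, -0.7]
finger_gap: 0.003
grip_force: 0.8
t 4.65 chest-frame tcp [-0.1139  0.0811  0.0602] togo tool [-0.0089 -0.0001  0.0022] rot [ 3.142 -0.    -2.948] F [-0.6 -0.3 -0.7] gap 0.0 j6 -1.75
```

```bash
python3 -m jog '[[-0.002,0,0,0,0,0,0],[-0.002,0,0,0,0,0,0],[-0.002,0,0,0,0,0,0],[0,0,0,0,0,0,0]]'
python3 -c "
from h import *
togo([-.105,.081,.058])"
```

```text
t: 4.98
ee_pos: [0.5542, 0.12, 0.0605]
tool_rot: [-3.141, 0.001, -2.948]
contact_force: [-0.2, -0.4, -1.1]
finger_gap: -0.001
grip_force: 0.3
t 4.98 chest-frame tcp [-0.1078  0.0809  0.0605] togo tool [-0.0028  0.0001  0.0025] rot [-3.141e+00  1.000e-03 -2.948e+00] F [-0.2 -0.4 -1.1] gap -0.0 j6 -1.75
```

```bash
python3 -m jog '[[-0.002,0,0,0,0,0,0],[-0.002,0,0,0,0,0,0],[0,0,0,0,0,0,0],[0,0,0,0,0,0,0]]'
python3 -m jog '[[-0.001,0,0,0,0,0,0],[-0.001,0,0,0,0,0,0],[0,0,0,0,0,0,0],[0,0,0,0,0,0,0]]'
python3 -c "
from h import *
togo([-.105,.081,.058])"
```

```text
t: 5.32
ee_pos: [0.5573, 0.1207, 0.0604]
tool_rot: [-3.141, -0.001, -2.948]
contact_force: [-4.8, -0.9, 3.4]
finger_gap: 0.003
grip_force: 2.4
t: 5.65
ee_pos: [0.5574, 0.1207, 0.0604]
tool_rot: [-3.141, -0.007, -2.947]
contact_force: [-12.8, -2.7, 10.2]
finger_gap: 0.003
grip_force: 6.7
t 5.65 chest-frame tcp [-0.1044  0.081   0.0604] togo tool [0.0006 0.     0.0024] rot [-3.141 -0.007 -2.947] F [-12.8  -2.7  10.2] gap 0.0 j6 -1.75
```

The drawer is against its stop: TCP at -0.104 as predicted and force up to 13 N. Now retreat, rise, and go to the right side of the tab.

```bash
python3 -m jog '[[0.01,0,0,0,0,0,0],[0.02,0,0,0,0,0,0],[0.02,0,0,0,0,0,0],[0,0,-0.03,0,0,0,0],[0,0,-0.035,0,0,0,0]]'>/dev/null
python3 -m jog '[[0,0,-0.035,0,0,0,0],[0,0,-0.035,0,0,0,0],[0,0,-0.025,0,0,0,0],[-0.02,-0.03,0,0,0,0,0],[-0.02,-0.03,0,0,0,0,0]]'>/dev/null
python3 -m jog '[[-0.02,-0.03,0,0,0,0,0],[-0.02,-0.03,0,0,0,0,0],[-0.016,-0.02,0,0,0,0,0],[0,0,0,0,0,0,0],[0,0,0,0,0,0,0]]'
python3 -c "
from h import *
import cv2
togo([-.058,-.055,.122]);cv2.imwrite('pics/scene2.png',cv2.resize(capture('scene')[150:340,260:450,::-1],None,fx=3,fy=3));cv2.imwrite('pics/side2.png',cv2.resize(capture('side')[150:350,200:440,::-1],None,fx=2.5,fy=2.5))"
```

```text
t: 6.9
ee_pos: [0.6328, -0.0083, 0.2204]
tool_rot: [-3.141, 0.002, -2.949]
contact_force: [-0.5, 0.4, -1.1]
finger_gap: 0.002
grip_force: 0.0
t 6.9 chest-frame tcp [-0.0556 -0.0603  0.2204] togo tool [0.0026 0.0053 0.0983] rot [-3.141e+00  2.000e-03 -2.949e+00] F [-0.5  0.4 -1.1] gap 0.0 j6 -1.96
```

View pics/side2.png

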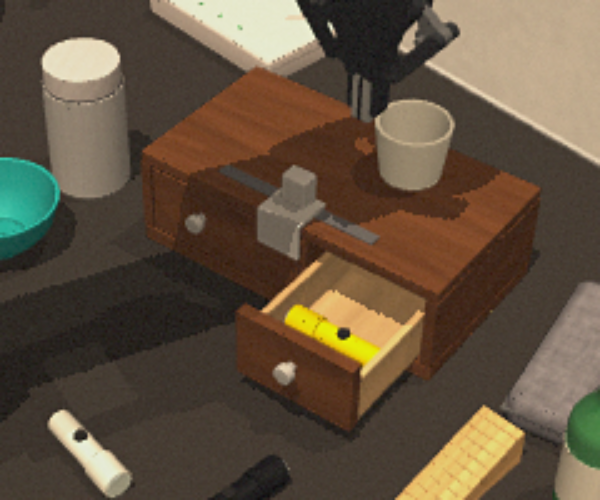

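The left drawer is now flush and the torch drawer is unchanged. Before descending, check the candle's clearance.

```bash
python3 -c "
from h import *
X=onplane('scene',S((460,287)),.145);Y=onplane('side',D((492,119)),.145)
for X in(X,Y):
  d=X-[q[0],q[1],0];c,s=np.cos(q[2]),np.sin(q[2]);print(c*d[0]+s*d[1],-s*d[0]+c*d[1])"
```

```text
0.032540161654292764 -0.05126966703498825
0.029448055429605314 -0.049089355173117334
```

The candle's front edge is at chest x ≈ -0.001, so it is clear of the fingers (-0.047), and the gripper body passes above its rim. Descend.

```bash
python3 -m jog '[[0.005,0.004,0.025,0,0,0,0],[0,0,0.025,0,0,0,0],[0,0,0.025,0,0,0,0],[0,0,0.022,0,0,0,0],[0,0,0,0,0,0,0]]'
python3 -m jog '[[0,0.004,0,0,0,0,0],[0,0.004,0,0,0,0,0],[0,0.004,0,0,0,0,0],[0,0.004,0,0,0,0,0],[0,0.004,0,0,0,0,0]]'
python3 -c "
from h import *
togo([-.06,.0235,.122])"
```

```text
t: 7.42
ee_pos: [0.622, -0.0025, 0.1182]
tool_rot: [3.138, -0.008, -2.946]
contact_force: [-0.2, -0.4, -0.3]
finger_gap: 0.003
grip_force: 0.0
t: 7.83
ee_pos: [0.6228, 0.0158, 0.1248]
tool_rot: [-3.141, 0.002, -2.947]
contact_force: [0.2, 0.7, -0.8]
finger_gap: -0.002
grip_force: 0.0
t 7.83 chest-frame tcp [-0.0607 -0.0346  0.1248] togo tool [-0.0006  0.0581  0.0028] rot [-3.141e+00  2.000e-03 -2.947e+00] F [ 0.2  0.7 -0.8] gap -0.0 j6 -1.92
```

```bash
python3 -m jog '[[0,0.005,0,0,0,0,0],[0,0.005,0,0,0,0,0],[0,0.005,0,0,0,0,0],[0,0.005,0,0,0,0,0],[0,0.005,0,0,0,0,0]]'
python3 -m jog '[[0,0.005,0,0,0,0,0],[0,0.005,0,0,0,0,0],[0,0.005,0,0,0,0,0],[0,0.005,0,0,0,0,0],[0,0.004,0,0,0,0,0]]'
python3 -m jog '[[0,0.002,0,0,0,0,0],[0,0.002,0,0,0,0,0],[0,0,0,0,0,0,0],[0,0,0,0,0,0,0]]'
python3 -c "
from h import *
togo([-.06,.0235,.122])"
```

```text
t: 8.25
ee_pos: [0.6175, 0.0401, 0.1236]
tool_rot: [-3.141, 0.001, -2.948]
contact_force: [0.4, -1.3, 2.6]
finger_gap: 0.0
grip_force: 0.9
t: 8.67
ee_pos: [0.6126, 0.064, 0.1233]
tool_rot: [-3.142, 0.0, -2.947]
contact_force: [1.4, -1.8, 1.7]
finger_gap: -0.0
grip_force: 0.8
t: 9.0
ee_pos: [0.6114, 0.0676, 0.1229]
tool_rot: [3.141, -0.001, -2.948]
contact_force: [-0.1, 0.0, 0.3]
finger_gap: 0.001
grip_force: 0.0
t 9.0 chest-frame tcp [-0.0618  0.0184  0.1229] togo tool [-0.0018  0.0051  0.0009] rot [ 3.141e+00 -1.000e-03 -2.948e+00] F [-0.1  0.   0.3] gap 0.0 j6 -1.84
```

```bash
python3 -m jog '[[0,0.002,0,0,0,0,0],[0,0.002,0,0,0,0,0],[0,0.002,0,0,0,0,0],[0,0,0,0,0,0,0],[0,0,0,0,0,0,0]]'
python3 -m jog '[[0,0.002,0,0,0,0,0],[0,0.001,0,0,0,0,0],[0,0,0,0,0,0,0],[0,0,0,0,0,0,0]]'
python3 -c "
from h import *
togo([-.06,.0235,.122])"
```

```text
t: 9.42
ee_pos: [0.6103, 0.073, 0.1229]
tool_rot: [-3.141, -0.001, -2.948]
contact_force: [-0.1, -3.2, -2.4]
finger_gap: 0.002
grip_force: 1.3
t: 9.75
ee_pos: [0.6103, 0.0734, 0.123]
tool_rot: [-3.137, -0.001, -2.948]
contact_force: [0.5, -12.2, -2.8]
finger_gap: -0.0
grip_force: 6.0
t 9.75 chest-frame tcp [-0.0618  0.0243  0.123 ] togo tool [-0.0018 -0.0008  0.001 ] rot [-3.137e+00 -1.000e-03 -2.948e+00] F [  0.5 -12.2  -2.8] gap -0.0 j6 -1.82
```

The latch is at its end stop: TCP at +0.024 as predicted and force at 12 N. Back off, rise and look.

```bash
python3 -m jog '[[0,-0.01,0,0,0,0,0],[0,-0.005,0,0,0,0,0],[0,0,-0.03,0,0,0,0],[0,0,-0.035,0,0,0,0],[0,0,-0.035,0,0,0,0]]'>/dev/null
python3 -m jog '[[0,0,-0.03,0,0,0,0],[0.03,0,0,0,0,0,0],[0.03,0,0,0,0,0,0],[0.03,0,0,0,0,0,0],[0,0,0,0,0,0,0]]'
python3 -c "
from h import *
import cv2
a=cv2.resize(capture('scene')[150:340,230:420,::-1],(400,400));b=cv2.resize(capture('side')[150:350,190:390,::-1],(400,400));cv2.imwrite('pics/end.png',cv2.hconcat([a,b]))"
```

```text
t: 10.58
ee_pos: [0.5206, 0.0444, 0.2523]
tool_rot: [3.14, -0.003, -2.948]
contact_force: [0.8, -0.5, 0.2]
finger_gap: 0.001
grip_force: 0.0
```

View pics/end.png

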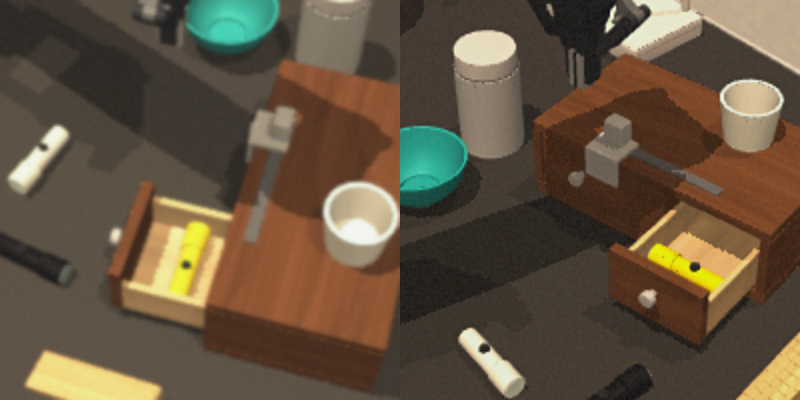

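The picture shows the left drawer flush, with the latch tongue in front of it at the left end of its rail (side half, about (610,160)). The torch drawer and the bystanders are unchanged, and the arm is clear.

```bash
python3 -c "
from plant import *
print(hand_in())"
```

```text
the job is handed in; nothing more can be done
None
```

I pushed the fob's drawer (left) shut to its stop and slid the latch across to its left end stop in front of it; the torch's drawer is still open as it was, nothing else was touched, and the job is handed in at about 10.7 s.

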